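Pack the sampler caddy at the bottle shop till

ROBOT

A 7-joint arm with a two-finger parallel gripper is mounted at the origin on the work surface. World frame = base frame: x ahead of the robot, y to its left, z up, the work surface at z = 0. Lengths are in m, angles in rad, forces in N, time in s.
With the tool pointing down it reaches from about 0.425 to 0.875 m from the base axis. Payload 4.7 kg.
Tool frame: the origin (TCP) lies midway between the tips of the shut fingers; the grasp point (between the pads) lies 19 mm behind it; x points along the fingers, z is the direction in which the jaws open and shut, and the axes are right-handed (so a half turn about x gives the same grasp; the last joint's range is limited). The gripper opens to 87 mm and grips with 3 to 60 N. Pads are 19 mm wide; open, the fingers measure 117 mm over their backs; the gripper's body (75 mm by 190 mm) begins 51 mm behind the grasp point.
Start: joints at [-1.11, 0.321, -0.07, 1.45, 0.023, 1.371, -0.057], TCP at [0.281, 0.586, 0.223] pointing down, gripper open.
Joint ranges: [-2.86, 2.86], [-0.3, 2.09], [-1.38, 1.24], [0.06, 2.45], [-1.56, 4.7], [0.09, 2.05], [-2.69, 2.69]. Speed limits (rad/s): [2.57, 2.57, 3.14, 3.14, 3.14, 3.14, 3.14].

INTERFACE

Orientations are given as a unit quaternion [w, x, y, z].
In Python, from station import robot, cams, workorder gives the robot as it stands.
- The arm moves only by the shell command python3 -m pendant 'ROWS' [FORCE]. ROWS is JSON, a list of rows, each an object with "dr": the turn, a rotation vector about the world's x, y, z normalised to -1 to 1, where 1 is 8 degrees, a list of three; "slide": the shift along the world's x, y, z normalised to -1 to 1, where 1 is 0.04 m, a list of three; "hand": the closure, from 0 (fully open) to 1 (shut). A call has 1 to 8 rows; each row shifts and turns the commanded pose from where the row before left it; what a row does not reach is not made up. A row lasts 1/10 s, in which the tool goes at most 50 mm and 8.59 degrees, less where a joint would pass 70% of its speed; a pose out of reach is approached as far as the arm can. A call with a number of a shift or a turn outside -1 to 1 is refused whole. A call with a gripper value outside its range is refused whole. The fingers move at their own pace and stop on an object; FORCE is the grip in N (left out, the last holds). Time passes only in rows, so rows that do not move let the fingers close. It gives the time, the measured TCP pose, the force and the opening at its end, in the units of the state.
- robot.state(): the state, without advancing time (a new reading comes with each control period).
- cams.grab_frame(name): name is "scene" or "top" or "wrist"; returns a dict with "color" (420x560x3 uint8, red, green, blue), "K" (3x3 intrinsics, pixels), "k1" (the pictures are not rectified: a ray, as slopes to the right and down, at radius r is drawn at 1 + k1 r^2 times it, then the intrinsics apply), "eye" and "orientation" of the camera in the world; the wrist camera has in their place "tool_from_camera" (4x4, takes a point from camera to tool coordinates, whose origin is the TCP and whose axes are the tool frame's). Camera axes: x right, y up, looking along -z (the intrinsics and any distortion apply to the point x, -y, -z); pixel columns grow to the right and rows downward; lengths in m; the calibration is good to about 2 mm. A picture is of the moment at which its call begins: read the wrist's pose just before it. There is no depth.
- workorder.job_done(): hands the job in, once; it reports no verdict.
The state is a dict: "time_s": time; "joints": joint angles; "dq": joint speeds; "effort": joint torques, N m; "tool_pos": TCP position; "eef_rot": TCP orientation; "force": force on the tool from outside, world axes, zero at the start; "torque": the same for the moment, N m; "gripper_width": finger opening in m.
Only numpy, scipy, OpenCV 4.12 (cv2) and the standard library are available. Lean on these libraries where they do the work, as an engineer would, in place of code of your own. Each camera call takes 0.05 s, during which the arm holds its last target. There are 200 camera calls.

TASK

Pack the sampler caddy: stand each of the four sealed (capped) miniature bottles upright in the wooden pocket cut to its own shape and size - slim round, square, flat flask and squat round - all the way down on the pocket's floor. Leave the two opened bottles, which have no cap, standing where they are, and do not drop or knock over any bottle.

Things in the scene. Friction and masses are not known exactly. Their poses are not given: they have to be found in the camera images.
- slim_bottle: Sealed slim round miniature bottle of amber glass: body 32 mm across, 112 mm high over all with the cap. Black round screw cap on top, 26 mm across, 24 mm high (a good grip from above); below it the bare neck, 19 mm across, is at least 13 mm long. About 0.1 kg. Origin: centre of the underside.
- square_bottle: Sealed square miniature bottle of amber glass: body 38 x 38 mm (sides along its x and y), 102 mm high over all with the cap. Black round screw cap on top, 26 mm across, 24 mm high (a good grip from above); below it the bare neck, 19 mm across, is at least 13 mm long. About 0.1 kg. Origin: centre of the underside.
- flask_bottle: Sealed flat flask-shaped miniature bottle of amber glass: body 58 mm along its x by 28 mm along its y, 106 mm high over all with the cap. Black round screw cap on top, 26 mm across, 24 mm high (a good grip from above); below it the bare neck, 19 mm across, is at least 13 mm long. About 0.1 kg. Origin: centre of the underside.
- squat_bottle: Sealed squat round miniature bottle of amber glass: body 56 mm across, 92 mm high over all with the cap. Black round screw cap on top, 26 mm across, 24 mm high (a good grip from above); below it the bare neck, 19 mm across, is at least 13 mm long. About 0.1 kg. Origin: centre of the underside.
- opened_slim: Opened slim round bottle, the same glass body as the sealed slim one (32 mm across) but without a cap: a bare glass neck 19 mm across with a 23 mm lip and a dark bore, 90 mm high. Does not belong in the caddy. Origin: centre of the underside.
- opened_square: Opened square bottle, the same glass body as the sealed square one (38 x 38 mm) but without a cap: a bare glass neck 19 mm across with a 23 mm lip and a dark bore, 80 mm high. Does not belong in the caddy. Origin: centre of the underside.
- pocket_small_round: Pocket with the small round hole, 48 mm across, for the slim round bottle. One of four fixed plywood blocks (84 x 84 x 30 mm) filling a low wooden caddy (188 mm square, rim 36 mm above the counter); their places vary. Origin: centre of the block's underside, 8 mm above the counter, on the hole's axis; dark hole floor 8 mm, mouth 30 mm above the origin. x, y along its sides.
- pocket_square: Pocket with the square hole, 54 x 54 mm, for the square bottle. One of four fixed plywood blocks (84 x 84 x 30 mm) filling a low wooden caddy (188 mm square, rim 36 mm above the counter); their places vary. Origin: centre of the block's underside, 8 mm above the counter, on the hole's axis; dark hole floor 8 mm, mouth 30 mm above the origin. x, y along its sides.
- pocket_oblong: Pocket with the oblong hole, 72 mm along its x by 44 mm along its y, for the flask (either way round). One of four fixed plywood blocks (84 x 84 x 30 mm) filling a low wooden caddy (188 mm square, rim 36 mm above the counter); their places vary. Origin: centre of the block's underside, 8 mm above the counter, on the hole's axis; dark hole floor 8 mm, mouth 30 mm above the origin. x, y along its sides.
- pocket_large_round: Pocket with the large round hole, 72 mm across, for the squat round bottle. One of four fixed plywood blocks (84 x 84 x 30 mm) filling a low wooden caddy (188 mm square, rim 36 mm above the counter); their places vary. Origin: centre of the block's underside, 8 mm above the counter, on the hole's axis; dark hole floor 8 mm, mouth 30 mm above the origin. x, y along its sides.

How it is judged:
At the end, for the whole second after the job is handed in: Each sealed bottle stands in its own pocket: within 15 mm of the pocket's axis, its underside within 5 mm of the pocket's floor, upright within 0.12 rad and at rest; both opened bottles are upright within 0.12 rad and less than 30 mm from where they stood at the start (horizontal distance between slim_bottle and pocket_small_round below 0.015 m and z of slim_bottle in the frame of pocket_small_round between 0.003 and 0.013 m and angle between each of slim_bottle, square_bottle, flask_bottle, squat_bottle, opened_slim, opened_square's own z axis and vertical below 0.12 rad and linear speed of each of slim_bottle, square_bottle, flask_bottle, squat_bottle below 0.03 m/s and horizontal distance between square_bottle and pocket_square below 0.015 m and z of square_bottle in the frame of pocket_square between 0.003 and 0.013 m and horizontal distance between flask_bottle and pocket_oblong below 0.015 m and z of flask_bottle in the frame of pocket_oblong between 0.003 and 0.013 m and horizontal distance between squat_bottle and pocket_large_round below 0.015 m and z of squat_bottle in the frame of pocket_large_round between 0.003 and 0.013 m and distance of each of opened_slim, opened_square from where it was at the start of the episode below 0.03 m); the robot touches nothing.
It fails at once if a bottle is knocked over (angle between any of slim_bottle, square_bottle, flask_bottle, squat_bottle, opened_slim, opened_square's own z axis and vertical above 0.8 rad).
It fails at once if a bottle is dropped from a height or thrown (faster than 1.5 m/s) (linear speed of any of slim_bottle, square_bottle, flask_bottle, squat_bottle, opened_slim, opened_square above 1.5 m/s).
It also fails if it takes over 102 s, if anything falls off the work surface, if the arm or the gripper's body presses on something with over 40 N, if the wrist force passes 120 N, or if a joint passes its speed limit or range.

## Working session

There is one attempt and no reset: what is moved stays moved. The work goes in short steps, Python scripts to look and compute and a shell command to move; the robot and the scene stay as the last step left them, time stands still between calls to the robot, and variables do not carry over. Pictures are saved under pics/ and viewed, about 12 in all and at most 16, crops included, and the job is handed in when it is done.

```bash
ls; mkdir -p pics; python3 - <<'E'
from station import robot,cams
import cv2
print(robot.state())
for n in("scene","top"):
    f=cams.grab_frame(n); cv2.imwrite(f"pics/{n}0.png",cv2.cvtColor(f["color"],cv2.COLOR_RGB2BGR))
    print(n,f["K"],f["k1"],f["eye"],f["orientation"])
E
```

```text
pics
{'time_s': 0.0, 'joints': array([-1.10991834,  0.3218002 , -0.07007671,  1.45163774,  0.02262812,
        1.37079822, -0.05690416]), 'dq': array([-7.29975757e-04,  2.05541851e-03,  1.07873068e-04, -1.89199898e-03,
       -6.94421430e-04,  8.47678860e-04, -4.29913271e-05]), 'effort': array([-4.87593479e-04, -4.91269720e+01, -4.04511597e-01, -3.12531817e+01,
       -6.40664343e-02,  4.36769030e-02,  1.87696951e-04]), 'tool_pos': array([0.28066703, 0.58568676, 0.22149497]), 'eef_rot': array([ 0.59780899, -0.37720221,  0.59886955,  0.37642817]), 'force': array([-1.1144159 ,  0.37454913, -0.49342853]), 'torque': array([ 0.05640848, -0.03945829, -0.03914518]), 'gripper_width': 0.0865071585901867}
scene [[494.12653986   0.         285.49937775]
 [  0.         494.12653986 203.25401343]
 [  0.           0.           1.        ]] 0.06249081151075109 [ 1.12941529 -0.64347898  0.87877698] [0.8543534  0.35446959 0.14287055 0.35216415]
top [[474.57300833   0.         292.45363496]
 [  0.         474.57300833 205.96200111]
 [  0.           0.           1.        ]] -0.08509938604492263 [ 0.45531516 -0.05284156  1.10953399] [-0.70369806 -0.04277355  0.03636446  0.70827755]
```

View pics/top0.png

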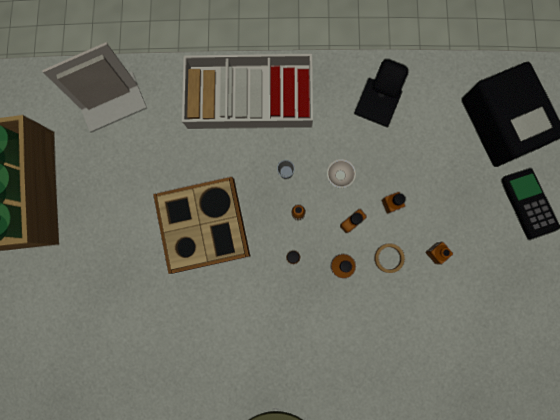

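View pics/scene0.png

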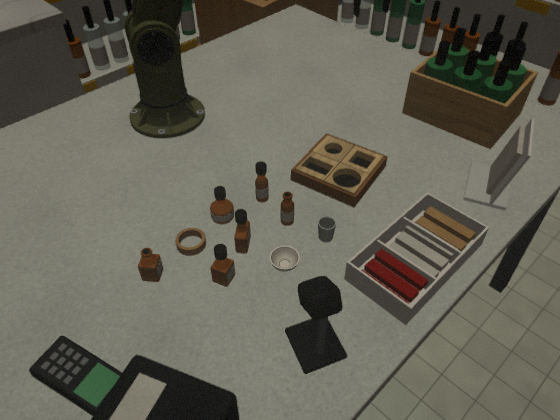

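Top view: caddy at left with the square hole (178,210), large round (214,202), small round (186,246) and oblong (223,239). Caps at slim (293,257), squat (343,266), flask (353,220), square (395,201). Opened bottles at (299,212) and (440,252). The scene view agrees: slim cap (261,168), squat (220,193), flask (241,216), square (221,251).

```bash
cat > h.py <<'E'
import numpy as np,cv2
from scipy.spatial.transform import Rotation as R
def quat(q): return R.from_quat(q,scalar_first=True)
def rays(f,px,T=None):
    """world eye and directions for pixels; T: 4x4 camera pose for wrist"""
    if T is None:
        T=np.eye(4);T[:3,:3]=quat(f["orientation"]).as_matrix();T[:3,3]=f["eye"]
    p=cv2.undistortPoints(np.float64(px).reshape(-1,1,2),f["K"],np.array([f["k1"],0,0,0.])).reshape(-1,2)
    d=np.c_[p[:,0],-p[:,1],-np.ones(len(p))]@T[:3,:3].T
    return T[:3,3],d
def plane(f,px,z,T=None):
    e,d=rays(f,px,T); return e+d*((z-e[2])/d[:,2])[:,None]
def wristT(f,s):
    T=np.eye(4);T[:3,:3]=quat(s["eef_rot"]).as_matrix();T[:3,3]=s["tool_pos"]; return T@f["tool_from_camera"]
def tri(r1,r2):
    (e1,d1),(e2,d2)=r1,r2; d1=d1[0]/np.linalg.norm(d1);d2=d2[0]/np.linalg.norm(d2)
    t=np.linalg.lstsq(np.c_[d1,-d2],e2-e1,rcond=None)[0]
    a,b=e1+t[0]*d1,e2+t[1]*d2; return (a+b)/2,np.linalg.norm(a-b)
def blob(mask,p,rad):
    m=np.zeros_like(mask);x,y=p;m[y-rad:y+rad+1,x-rad:x+rad+1]=mask[y-rad:y+rad+1,x-rad:x+rad+1]
    n,l,s,c=cv2.connectedComponentsWithStats(m)
    k=1+np.argmax(s[1:,4]); return c[k],s[k,4],(l==k).astype(np.uint8)
E
cat > m.py <<'E'
from station import cams
from h import *
np.set_printoptions(precision=4,suppress=True)
ft,fs=cams.grab_frame("top"),cams.grab_frame("scene")
def masks(f):
    hsv=cv2.cvtColor(f["color"],cv2.COLOR_RGB2HSV); v=f["color"].max(2)
    return (v<50).astype(np.uint8),((hsv[...,1]>110)&(hsv[...,2]>45)).astype(np.uint8)
(dt,at),(ds,as_)=masks(ft),masks(fs)
for n,p,q,h in(("slim",(293,257),(261,168),.112),("squat",(345,266),(220,193),.092),("flask",(355,217),(241,216),.106),("square",(398,200),(221,251),.102)):
    c,a,_=blob(dt,p,9);d,b,_=blob(ds,q,9)
    P,g=tri(rays(ft,c),rays(fs,d)); print(n,"top",c,a,"scene",d,b,"tri",P,"gap",g,"exp z",h-.012,"top-plane",plane(ft,c,h-.010)[0][:2])
for n,p,s in(("sq",(178,210),14),("large",(214,202),20),("small",(186,246),14),("obl",(223,239),21)):
    c,a,m=blob(dt,p,s); cs=max(cv2.findContours(m,0,2)[0],key=cv2.contourArea)
    Q=plane(ft,cs.reshape(-1,2),.038); r=cv2.minAreaRect((Q[:,:2]*1000).astype(np.float32)); print(n,c,a,r)
for n,p,h in(("flask",(353,220),.06),("square",(395,201),.05),("opsl",(299,212),.05),("opsq",(440,252),.04)):
    c,a,m=blob(at|dt,p,16); cs=max(cv2.findContours(m,0,2)[0],key=cv2.contourArea)
    Q=plane(ft,cs.reshape(-1,2),h); print(n,c,a,cv2.minAreaRect((Q[:,:2]*1000).astype(np.float32)))
im=cv2.cvtColor(ft["color"],cv2.COLOR_RGB2BGR)[165:285,145:465]
cv2.imwrite("pics/crop.png",cv2.resize(im,(800,300),interpolation=cv2.INTER_CUBIC))
E
python3 m.py
```

```text
slim top [292.7561 256.6829] 123 scene [260.5537 168.1488] 121 tri [ 0.4603 -0.0445  0.0993] gap 0.001432458374931982 exp z 0.1 top-plane [ 0.4608 -0.044 ]
squat top [345.2143 266.0179] 112 scene [219.5344 192.8702] 131 tri [ 0.4397 -0.1572  0.0796] gap 0.00106392439526142 exp z 0.08 top-plane [ 0.4401 -0.1566]
flask top [355.9832 218.3697] 119 scene [240.6962 216.5633] 158 tri [ 0.5414 -0.1809  0.0931] gap 0.0012680988302173895 exp z 0.094 top-plane [ 0.5416 -0.18  ]
square top [398.2583 199.0667] 120 scene [219.9649 251.5614] 171 tri [ 0.5829 -0.2744  0.0897] gap 0.0017156022160162542 exp z 0.09 top-plane [ 0.5832 -0.2732]
sq [177.9659 210.322 ] 469 ((567.7486572265625, 218.4705810546875), (49.376365661621094, 50.40797424316406), 11.973001480102539)
large [214.699  202.0738] 691 ((586.3111572265625, 134.49217224121094), (66.87730407714844, 64.41853332519531), 89.64424133300781)
small [185.1588 246.9291] 296 ((483.9939270019531, 200.67147827148438), (41.49430847167969, 40.72726821899414), 89.89042663574219)
obl [222.2421 238.9797] 541 ((502.16998291015625, 116.07181549072266), (68.41864776611328, 41.228206634521484), 12.255624771118164)
flask [352.9107 220.6426] 291 ((539.4619140625, -177.59689331054688), (24.887542724609375, 58.73476028442383), 39.18423080444336)
square [393.5394 201.7727] 330 ((583.0430297851562, -272.84527587890625), (35.863258361816406, 51.354278564453125), 21.768714904785156)
opsl [297.9214 211.4857] 140 ((561.922607421875, -55.947967529296875), (26.93439483642578, 29.314517974853516), 89.6081771850586)
opsq [439.1841 252.9462] 353 ((467.04052734375, -373.799560546875), (42.743648529052734, 46.00501251220703), 39.357749938964844)
```

View pics/crop.png

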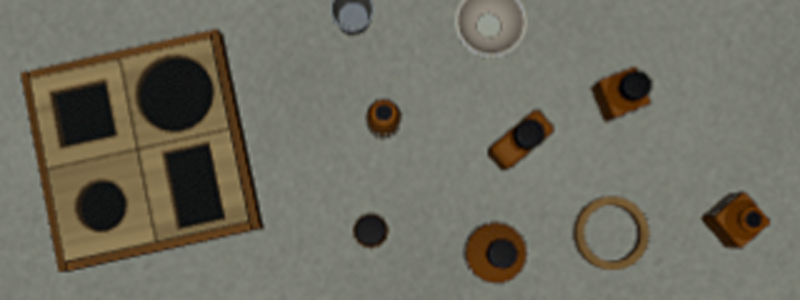

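Triangulated caps match their expected heights to within 1 mm, and hole spacing (~86 mm) and sizes fit. Correcting the holes for the visible wall gives square (.569,.221), large (.588,.136), small (.484,.203), oblong (.503,.118), with the caddy's yaw ≈12°. Moving to above the slim bottle.

```bash
python3 -m pendant '[{"dr":[0,0,0],"slide":[0,-1,0],"hand":0},{"dr":[0,0,0],"slide":[0,-1,0],"hand":0},{"dr":[0,0,0],"slide":[0,-1,0],"hand":0},{"dr":[0,0,0],"slide":[0,-1,0],"hand":0},{"dr":[0,0,0],"slide":[0,-1,0],"hand":0}]' 20
python3 -m pendant '[{"dr":[0,0,0],"slide":[0.75,-0.7,0],"hand":0},{"dr":[0,0,0],"slide":[0.75,-0.7,0],"hand":0},{"dr":[0,0,0],"slide":[0.75,-0.7,0],"hand":0},{"dr":[0,0,0],"slide":[0.75,-0.7,0],"hand":0},{"dr":[0,0,0],"slide":[0.75,-0.7,0],"hand":0},{"dr":[0,0,0],"slide":[0.75,-0.7,0],"hand":0},{"dr":[0,0,0],"slide":[0,0,0],"hand":0}]'
python3 -c "
from station import robot;print(robot.state()['joints'])"
```

```text
time_s: 0.7
tool_pos: [0.2807, 0.3845, 0.2224]
eef_rot: [0.598, -0.377, 0.598, 0.377]
force: [1.2, 0.3, 0.1]
gripper_width: 0.0872
time_s: 1.4
tool_pos: [0.4648, 0.2124, 0.2226]
eef_rot: [0.6, -0.375, 0.6, 0.373]
force: [0.7, 0.8, 0.4]
gripper_width: 0.0871
[-0.74118275  0.01915219  0.26286656  1.80028546 -0.0019523   1.32195085
  0.63635342]
```

```bash
python3 -m pendant '[{"dr":[0,0,0],"slide":[0,-1,0],"hand":0},{"dr":[0,0,0],"slide":[0,-1,0],"hand":0},{"dr":[0,0,0],"slide":[0,-1,0],"hand":0},{"dr":[0,0,0],"slide":[0,-1,0],"hand":0},{"dr":[0,0,0],"slide":[0,-1,0],"hand":0},{"dr":[0,0,0],"slide":[0,-1,0],"hand":0},{"dr":[0,0,0],"slide":[-0.1,-0.42,0],"hand":0},{"dr":[0,0,0],"slide":[0,0,0],"hand":0}]'
python3 - <<'E'
from station import robot,cams
import cv2
from h import *
s=robot.state();f=cams.grab_frame("wrist");print(s["tool_pos"],s["joints"])
im=cv2.cvtColor(f["color"],cv2.COLOR_RGB2BGR)
cv2.imwrite("pics/w1.png",im)
T=wristT(f,s); print(T, f["K"],f["k1"])
v=f["color"].max(2)
# expected pixel of the cap top
P=np.array([.4603,-.0445,.112,1]);c=np.linalg.inv(T)@P;a,b=c[0]/-c[2],-c[1]/-c[2];k=1+f["k1"]*(a*a+b*b)
print("expected cap top px",f["K"]@[a*k,b*k,1])
E
```

```text
time_s: 2.2
tool_pos: [0.4563, -0.041, 0.2227]
eef_rot: [0.599, -0.375, 0.599, 0.375]
force: [-0.7, -0.3, 0.3]
gripper_width: 0.087
[ 0.4562761  -0.0410043   0.22270103] [-0.5168547  -0.12304628  0.51133254  1.91821546  0.0613924   1.33105788
  1.09567053]
[[ 0.43682464 -0.86778549 -0.23692316  0.39198147]
 [ 0.8995461   0.4217018   0.11394917 -0.00925198]
 [ 0.00102748 -0.26289911  0.96482278  0.38608283]
 [ 0.          0.          0.          1.        ]] [[351.14139299   0.         275.99416994]
 [  0.         351.14139299 210.75228123]
 [  0.           0.           1.        ]] -0.06479288636232695
expected cap top px [273.34732731 213.335274     1.        ]
```

View pics/w1.png

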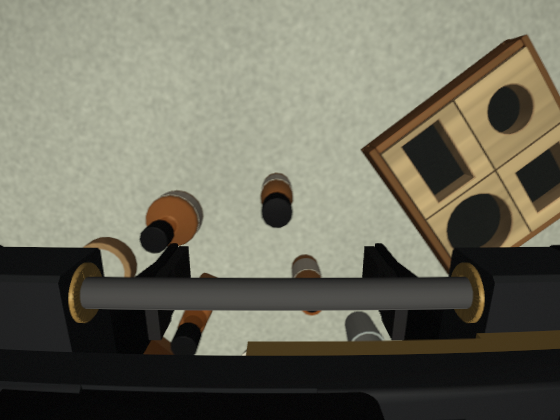

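The wrist view shows the slim cap top at about (277,213), where (273,213) was expected, so the two agree within 3 mm. Going down and gripping.

```bash
python3 -m pendant '[{"dr":[0,0,0],"slide":[0.11,-0.07,-0.6],"hand":0},{"dr":[0,0,0],"slide":[0,0,-0.8],"hand":0},{"dr":[0,0,0],"slide":[0,0,-0.8],"hand":0},{"dr":[0,0,0],"slide":[0,0,-0.8],"hand":0},{"dr":[0,0,0],"slide":[0,0,-0.54],"hand":0},{"dr":[0,0,0],"slide":[0,0,0],"hand":0},{"dr":[0,0,0],"slide":[0,0,0],"hand":0}]'
python3 -m pendant '[{"dr":[0,0,0],"slide":[0,0,0],"hand":1},{"dr":[0,0,0],"slide":[0,0,0],"hand":1},{"dr":[0,0,0],"slide":[0,0,0],"hand":1},{"dr":[0,0,0],"slide":[0,0,0],"hand":1},{"dr":[0,0,0],"slide":[0,0,0],"hand":1},{"dr":[0,0,0],"slide":[0,0,0],"hand":1},{"dr":[0,0,0],"slide":[0,0,0],"hand":1},{"dr":[0,0,0],"slide":[0,0,0],"hand":1}]' 20
```

```text
time_s: 2.95
tool_pos: [0.4615, -0.04, 0.0812]
eef_rot: [0.598, -0.377, 0.598, 0.378]
force: [1.2, -0.5, 0.1]
gripper_width: 0.0866
time_s: 3.75
tool_pos: [0.4612, -0.0414, 0.081]
eef_rot: [0.598, -0.377, 0.598, 0.377]
force: [-0.6, 0.4, 0.8]
gripper_width: 0.0311
```

```bash
python3 -m pendant '[{"dr":[0,0,0],"slide":[0,0,0],"hand":1},{"dr":[0,0,0],"slide":[0,0,0],"hand":1},{"dr":[0,0,0],"slide":[0,0,0],"hand":1}]' 20
python3 -m pendant '[{"dr":[0,0,0],"slide":[0,0,0.3],"hand":1},{"dr":[0,0,0],"slide":[0,0,0.7],"hand":1},{"dr":[0,0,0],"slide":[0,0,0.7],"hand":1},{"dr":[0,0,0],"slide":[0,0,0.7],"hand":1},{"dr":[0,0,0],"slide":[0,0,0.6],"hand":1},{"dr":[0,0,0],"slide":[0,0,0],"hand":1}]' 20
```

```text
time_s: 4.05
tool_pos: [0.4612, -0.0415, 0.0809]
eef_rot: [0.598, -0.377, 0.598, 0.377]
force: [-0.6, 0.1, 0.1]
gripper_width: 0.025
time_s: 4.65
tool_pos: [0.4637, -0.0414, 0.205]
eef_rot: [0.601, -0.378, 0.596, 0.376]
force: [-0.0, -0.1, -1.2]
gripper_width: 0.0255
```

```bash
python3 -m pendant '[{"dr":[0,0,0],"slide":[0.08,0.5,0],"hand":1},{"dr":[0,0,0],"slide":[0.08,0.9,0],"hand":1},{"dr":[0,0,0],"slide":[0.08,0.9,0],"hand":1},{"dr":[0,0,0],"slide":[0.08,0.9,0],"hand":1},{"dr":[0,0,0],"slide":[0.08,0.9,0],"hand":1},{"dr":[0,0,0],"slide":[0.08,0.9,0],"hand":1},{"dr":[0,0,0],"slide":[0.06,0.8,0],"hand":1},{"dr":[0,0,0],"slide":[0.04,0.3,0],"hand":1}]'
python3 -m pendant '[{"dr":[0,0,0],"slide":[0,0,0],"hand":1},{"dr":[0,0,0],"slide":[0,0,0],"hand":1},{"dr":[0,0,0],"slide":[0,0,0],"hand":1}]'
python3 - <<'E'
from station import robot,cams
from h import *
s=robot.state();print(s["tool_pos"],s["joints"])
f=cams.grab_frame("wrist");g=cams.grab_frame("scene")
a=cv2.resize(g["color"][90:240,230:430],(533,400),interpolation=cv2.INTER_CUBIC)
cv2.imwrite("pics/a1.png",cv2.cvtColor(a,cv2.COLOR_RGB2BGR));cv2.imwrite("pics/w2.png",cv2.cvtColor(f["color"],cv2.COLOR_RGB2BGR))
T=wristT(f,s)
for n,p in(("sq",(.569,.221)),("large",(.588,.136)),("small",(.484,.203)),("obl",(.503,.118)),("slimbottom",(s["tool_pos"][0],s["tool_pos"][1]))):
    c=np.linalg.inv(T)@np.array([*p,.038,1]);a,b=c[0]/-c[2],c[1]/c[2];k=1+f["k1"]*(a*a+b*b)
    print(n,(f["K"]@[a*k,b*k,1])[:2])
E
```

```text
time_s: 5.45
tool_pos: [0.4831, 0.2064, 0.1998]
eef_rot: [0.597, -0.378, 0.598, 0.379]
force: [-0.8, -0.1, -1.6]
gripper_width: 0.0256
time_s: 5.75
tool_pos: [0.4847, 0.2004, 0.2008]
eef_rot: [0.599, -0.376, 0.599, 0.376]
force: [0.7, -0.2, -1.5]
gripper_width: 0.0256
[0.48472542 0.20035292 0.20084907] [-0.73132657  0.0629491   0.30162341  1.80136742 -0.01887082  1.28065557
  0.69624732]
sq [330.47756876 258.55235434]
large [262.95904814 306.47022339]
small [277.53711351 191.40957326]
obl [208.66020383 244.83237257]
slimbottom [275.3584906 193.2684963]
```

View pics/w2.png

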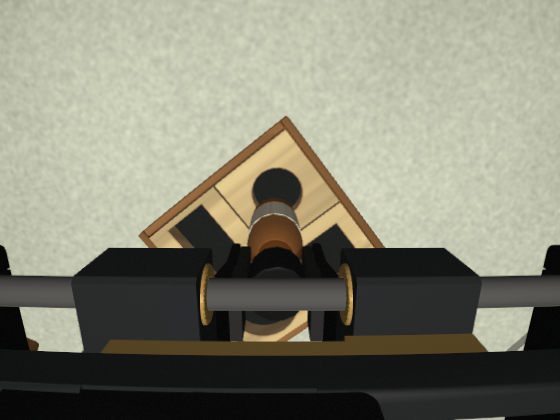

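View pics/a1.png

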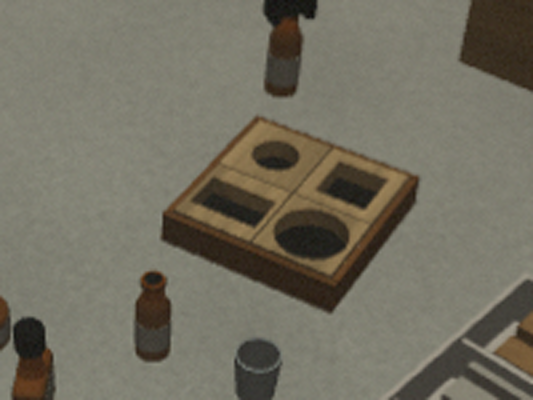

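The wrist view shows the small hole at (277,190) with (277.5,191) predicted. The bottle hangs upright above it. Lowering it.

```bash
python3 -m pendant '[{"dr":[0,0,0],"slide":[0,0.06,-0.3],"hand":1},{"dr":[0,0,0],"slide":[0,0,-0.6],"hand":1},{"dr":[0,0,0],"slide":[0,0,-0.6],"hand":1},{"dr":[0,0,0],"slide":[0,0,-0.5],"hand":1},{"dr":[0,0,0],"slide":[0,0,-0.3],"hand":1},{"dr":[0,0,0],"slide":[0,0,-0.17],"hand":1},{"dr":[0,0,0],"slide":[0,0,0],"hand":1},{"dr":[0,0,0],"slide":[0,0,0],"hand":1}]'
python3 -m pendant '[{"dr":[0,0,0],"slide":[0,0,-0.05],"hand":1},{"dr":[0,0,0],"slide":[0,0,-0.05],"hand":1},{"dr":[0,0,0],"slide":[0,0,0],"hand":1}]'
```

```text
time_s: 6.65
tool_pos: [0.4851, 0.2052, 0.1029]
eef_rot: [0.599, -0.377, 0.598, 0.377]
force: [0.9, -0.4, -0.7]
gripper_width: 0.0253
time_s: 6.95
tool_pos: [0.4845, 0.2051, 0.0983]
eef_rot: [0.598, -0.377, 0.598, 0.377]
force: [0.1, -0.5, -1.2]
gripper_width: 0.0251
```

```bash
python3 -m pendant '[{"dr":[0,0,0],"slide":[0,0,-0.04],"hand":1},{"dr":[0,0,0],"slide":[0,0,0],"hand":1},{"dr":[0,0,0],"slide":[0,0,0],"hand":0.3},{"dr":[0,0,0],"slide":[0,0,0],"hand":0.3},{"dr":[0,0,0],"slide":[0,0,0],"hand":0.3},{"dr":[0,0,0],"slide":[0,0,0],"hand":0.3},{"dr":[0,0,0],"slide":[0,0,0],"hand":0.3},{"dr":[0,0,0],"slide":[0,0,0],"hand":0.3}]'
python3 -m pendant '[{"dr":[0,0,0],"slide":[0,0,0.3],"hand":0.1},{"dr":[0,0,0],"slide":[0,0,0.7],"hand":0.1},{"dr":[0,0,0],"slide":[0,0,1],"hand":0.1},{"dr":[0,0,0],"slide":[0,0,1],"hand":0.1},{"dr":[0,0,0],"slide":[0,0,0.3],"hand":0.1}]'
```

```text
time_s: 7.75
tool_pos: [0.4845, 0.205, 0.0966]
eef_rot: [0.598, -0.377, 0.598, 0.377]
force: [-0.2, -0.9, -0.3]
gripper_width: 0.059
time_s: 8.25
tool_pos: [0.4867, 0.2059, 0.2344]
eef_rot: [0.601, -0.377, 0.595, 0.377]
force: [0.5, 0.2, 1.2]
gripper_width: 0.0776
```

```bash
python3 -m pendant '[{"dr":[0,0,0],"slide":[-0.13,-1,0],"hand":0},{"dr":[0,0,0],"slide":[-0.13,-1,0],"hand":0},{"dr":[0,0,0],"slide":[-0.13,-1,0],"hand":0},{"dr":[0,0,0],"slide":[-0.13,-1,0],"hand":0},{"dr":[0,0,0],"slide":[-0.13,-1,0],"hand":0},{"dr":[0,0,0],"slide":[-0.13,-1,0],"hand":0},{"dr":[0,0,0],"slide":[-0.13,-1,0],"hand":0},{"dr":[0,0,0],"slide":[-0.13,-1,0],"hand":0}]'
python3 -m pendant '[{"dr":[0,0,0],"slide":[-0.1,-0.8,0],"hand":0},{"dr":[0,0,0],"slide":[0,-0.25,0],"hand":0},{"dr":[0,0,0],"slide":[0,0,0],"hand":0},{"dr":[0,0,0],"slide":[0,0,0],"hand":0}]'
cat > look.py <<'E'
# save top crop, and print wrist-plane position of dark cap near the predicted pixel
import sys
from station import robot,cams
from h import *
np.set_printoptions(precision=4,suppress=True)
x,y,h=map(float,sys.argv[1:4])
s=robot.state();f=cams.grab_frame("wrist");T=wristT(f,s);print("tcp",s["tool_pos"],"q",s["joints"])
c=np.linalg.inv(T)@np.array([x,y,h,1]);a,b=c[0]/-c[2],c[1]/c[2];k=1+f["k1"]*(a*a+b*b)
p=(f["K"]@[a*k,b*k,1])[:2];print("predicted px",p)
m=(f["color"].max(2)<50).astype(np.uint8);q,n,_=blob(m,tuple(p.astype(int)),26);print("blob",q,n,"at cap mid height",plane(f,q,h-.006,T)[0])
if len(sys.argv)>4: cv2.imwrite(sys.argv[4],cv2.cvtColor(f["color"],cv2.COLOR_RGB2BGR))
E
python3 look.py .4397 -.1572 .092
```

```text
time_s: 9.05
tool_pos: [0.4423, -0.1166, 0.2289]
eef_rot: [0.599, -0.377, 0.598, 0.377]
force: [1.1, -0.5, 0.0]
gripper_width: 0.0874
time_s: 9.45
tool_pos: [0.4392, -0.1555, 0.2285]
eef_rot: [0.598, -0.377, 0.598, 0.378]
force: [0.4, 0.5, -0.4]
gripper_width: 0.0869
tcp [ 0.4392 -0.1555  0.2285] q [-0.4345 -0.1261  0.6707  1.8976  0.0795  1.3439  1.3399]
predicted px [273.5915 201.1355]
blob [275.75   198.3729] 716 at cap mid height [ 0.4395 -0.155   0.086 ]
```

```bash
python3 -m pendant '[{"dr":[0,0,0],"slide":[0,0,-0.6],"hand":0},{"dr":[0,0,0],"slide":[0,0,-0.9],"hand":0},{"dr":[0,0,0],"slide":[0,0,-0.9],"hand":0},{"dr":[0,0,0],"slide":[0,0,-0.9],"hand":0},{"dr":[0,0,0],"slide":[0,0,-0.6],"hand":0.2},{"dr":[0,0,0],"slide":[0,0,-0.29],"hand":0.3},{"dr":[0,0,0],"slide":[0,0,0],"hand":0.4},{"dr":[0,0,0],"slide":[0,0,0],"hand":0.5}]'
python3 -m pendant '[{"dr":[0,0,0],"slide":[0,0,0],"hand":1},{"dr":[0,0,0],"slide":[0,0,0],"hand":1},{"dr":[0,0,0],"slide":[0,0,0],"hand":1},{"dr":[0,0,0],"slide":[0,0,0],"hand":1},{"dr":[0,0,0],"slide":[0,0,0],"hand":1},{"dr":[0,0,0],"slide":[0,0,0],"hand":1},{"dr":[0,0,0],"slide":[0,0,0],"hand":1},{"dr":[0,0,0],"slide":[0,0,0],"hand":1}]' 20
```

```text
time_s: 10.3
tool_pos: [0.4398, -0.1566, 0.0618]
eef_rot: [0.598, -0.377, 0.598, 0.377]
force: [-0.0, -0.4, 0.2]
gripper_width: 0.0627
time_s: 11.1
tool_pos: [0.4393, -0.1569, 0.0612]
eef_rot: [0.599, -0.377, 0.598, 0.377]
force: [-0.0, 2.1, 2.4]
gripper_width: 0.0255
```

```bash
python3 -m pendant '[{"dr":[0,0,0],"slide":[0,0,0],"hand":1},{"dr":[0,0,0],"slide":[0,0,0.3],"hand":1},{"dr":[0,0,0],"slide":[0,0,0.7],"hand":1},{"dr":[0,0,0],"slide":[0,0,0.8],"hand":1},{"dr":[0,0,0],"slide":[0,0,0.8],"hand":1},{"dr":[0,0,0],"slide":[0,0,0.6],"hand":1},{"dr":[0,0,0],"slide":[0,0,0.3],"hand":1},{"dr":[0,0,0],"slide":[0,0,0],"hand":1}]'
python3 -m pendant '[{"dr":[0,0,0],"slide":[0.2,0.5,0],"hand":1},{"dr":[0,0,0],"slide":[0.4,1,0],"hand":1},{"dr":[0,0,0],"slide":[0.4,1,0],"hand":1},{"dr":[0,0,0],"slide":[0.4,1,0],"hand":1},{"dr":[0,0,0],"slide":[0.6,1,0],"hand":1},{"dr":[0,0,0],"slide":[0.6,1,0],"hand":1},{"dr":[0,0,0],"slide":[0.6,1,0],"hand":1},{"dr":[0,0,0],"slide":[0.5,0.8,0],"hand":1}]'
python3 -m pendant '[{"dr":[0,0,0],"slide":[0,0,0],"hand":1},{"dr":[0,0,0],"slide":[0,0,0],"hand":1},{"dr":[0,0,0],"slide":[0,0,0],"hand":1}]'
```

```text
time_s: 11.9
tool_pos: [0.4396, -0.1574, 0.2023]
eef_rot: [0.599, -0.377, 0.598, 0.376]
force: [0.4, -0.2, -1.8]
gripper_width: 0.0255
time_s: 12.7
tool_pos: [0.5865, 0.1376, 0.1983]
eef_rot: [0.597, -0.377, 0.599, 0.378]
force: [0.7, 0.4, -0.5]
gripper_width: 0.0255
time_s: 13.0
tool_pos: [0.586, 0.133, 0.1996]
eef_rot: [0.598, -0.376, 0.6, 0.376]
force: [-0.1, 0.3, -1.3]
gripper_width: 0.0251
```

```bash
python3 -m pendant '[{"dr":[0,0,0],"slide":[0.05,0.07,-0.3],"hand":1},{"dr":[0,0,0],"slide":[0,0,-0.7],"hand":1},{"dr":[0,0,0],"slide":[0,0,-0.7],"hand":1},{"dr":[0,0,0],"slide":[0,0,-0.6],"hand":1},{"dr":[0,0,0],"slide":[0,0,-0.4],"hand":1},{"dr":[0,0,0],"slide":[0,0,-0.2],"hand":1},{"dr":[0,0,0],"slide":[0,0,0],"hand":1},{"dr":[0,0,0],"slide":[0,0,0],"hand":1}]'
python3 -m pendant '[{"dr":[0,0,0],"slide":[0,0,-0.05],"hand":1},{"dr":[0,0,0],"slide":[0,0,-0.05],"hand":1},{"dr":[0,0,0],"slide":[0,0,-0.05],"hand":1},{"dr":[0,0,0],"slide":[0,0,0],"hand":1}]'
```

```text
time_s: 13.8
tool_pos: [0.5896, 0.1378, 0.0859]
eef_rot: [0.599, -0.377, 0.598, 0.377]
force: [0.5, -0.0, -0.9]
gripper_width: 0.0252
time_s: 14.2
tool_pos: [0.5888, 0.1378, 0.0789]
eef_rot: [0.598, -0.377, 0.598, 0.377]
force: [0.2, -0.3, -1.0]
gripper_width: 0.0252
```

```bash
python3 -m pendant '[{"dr":[0,0,0],"slide":[0,0,-0.05],"hand":1},{"dr":[0,0,0],"slide":[0,0,0],"hand":1},{"dr":[0,0,0],"slide":[0,0,0],"hand":0.3},{"dr":[0,0,0],"slide":[0,0,0],"hand":0.3},{"dr":[0,0,0],"slide":[0,0,0],"hand":0.3},{"dr":[0,0,0],"slide":[0,0,0],"hand":0.3},{"dr":[0,0,0],"slide":[0,0,0],"hand":0.3},{"dr":[0,0,0],"slide":[0,0,0],"hand":0.3}]'
python3 -m pendant '[{"dr":[0,0,0],"slide":[0,0,0.3],"hand":0.1},{"dr":[0,0,0],"slide":[0,0,0.7],"hand":0.1},{"dr":[0,0,0],"slide":[0,0,1],"hand":0.1},{"dr":[0,0,0],"slide":[0,0,1],"hand":0.1},{"dr":[0,0,0],"slide":[0,0,0.8],"hand":0.1}]'
```

```text
time_s: 15.0
tool_pos: [0.5889, 0.1377, 0.077]
eef_rot: [0.598, -0.377, 0.598, 0.377]
force: [-0.1, -0.6, -0.5]
gripper_width: 0.0587
time_s: 15.5
tool_pos: [0.5895, 0.1377, 0.2326]
eef_rot: [0.6, -0.377, 0.597, 0.376]
force: [1.0, 0.7, -0.1]
gripper_width: 0.0778
```

```bash
python3 -m pendant '[{"dr":[0,0,0],"slide":[0,-1,0],"hand":0},{"dr":[0,0,0],"slide":[0,-1,0],"hand":0},{"dr":[0,0,0],"slide":[0,-1,0],"hand":0},{"dr":[0,0,0],"slide":[0,-1,0],"hand":0},{"dr":[0,0,0],"slide":[0,-1,0],"hand":0},{"dr":[0,0,0],"slide":[0,-1,0],"hand":0},{"dr":[0,0,0],"slide":[0,-1,0],"hand":0},{"dr":[0,0,0],"slide":[-0.15,-1,0],"hand":0}]'
python3 -m pendant '[{"dr":[0,0,0],"slide":[0,-1,0],"hand":0},{"dr":[0,0,0],"slide":[0,-1,0],"hand":0},{"dr":[0,0,0],"slide":[0,-0.2,0],"hand":0},{"dr":[0,0,0],"slide":[0,0,0],"hand":0},{"dr":[0,0,0],"slide":[0,0,0],"hand":0}]'
python3 look.py .583 -.274 .102 pics/w3.png
```

```text
time_s: 16.3
tool_pos: [0.5832, -0.1837, 0.23]
eef_rot: [0.599, -0.377, 0.598, 0.377]
force: [1.8, -0.0, -0.3]
gripper_width: 0.0871
time_s: 16.8
tool_pos: [0.5834, -0.2686, 0.2293]
eef_rot: [0.598, -0.377, 0.598, 0.378]
force: [0.6, -0.2, -0.9]
gripper_width: 0.0872
tcp [ 0.5834 -0.2686  0.2293] q [-0.142   0.3488  0.6887  1.4848 -0.2242  1.3879  1.6834]
predicted px [269.0822 204.4887]
blob [270.902  201.7033] 755 at cap mid height [ 0.5828 -0.2722  0.096 ]
```

View pics/w3.png

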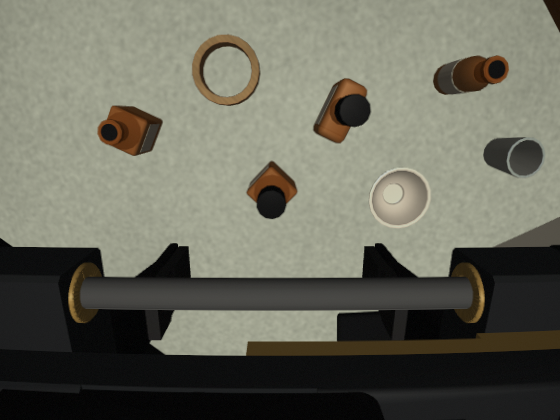

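```bash
python3 - <<'E'
from station import robot,cams
from h import *
s=robot.state();f=cams.grab_frame("wrist");T=wristT(f,s)
def d(p,q,z):
    a,b=plane(f,[p,q],z,T);v=b-a;return np.degrees(np.arctan2(v[1],v[0]))%180,np.hypot(*v[:2])*1000
print("square edges",d((272,162),(297,190),.06),d((272,162),(247,193),.06))
print("flask edges",d((316,132),(345,80),.06),d((316,132),(340,143),.06),d((345,80),(366,88),.06))
hsv=cv2.cvtColor(f["color"],cv2.COLOR_RGB2HSV);m=((hsv[...,1]>120)&(hsv[...,2]>35)).astype(np.uint8)|(f["color"].max(2)<50).astype(np.uint8)
for n,p in(("sq",(272,185)),("fl",(342,110))):
    _,a,k=blob(m,p,36);c=max(cv2.findContours(k,0,2)[0],key=cv2.contourArea);r=cv2.minAreaRect(plane(f,c.reshape(-1,2),.06,T)[:,:2].astype(np.float32)*1000);print(n,a,r)
E
```

```text
square edges (np.float64(16.201484545777085), np.float64(36.23550185654852)) (np.float64(115.53987580744204), np.float64(38.61724894192717))
flask edges (np.float64(126.1447510752355), np.float64(52.62126115206855)) (np.float64(40.801142890632086), np.float64(24.922466018891196)) (np.float64(45.4441741676519), np.float64(20.58695576944297))
sq 1647 ((582.8446655273438, -271.9410095214844), (40.12028503417969, 46.596378326416016), 24.338830947875977)
fl 2105 ((543.91845703125, -178.40635681152344), (40.71528625488281, 55.40400314331055), 38.62913513183594)
```

Wrist view: the square cap is at (271,202), close to prediction, and its body yaw is ≈21°, so it needs about −9°. The flask's long axis is ≈128°, so it needs about +64°.

```bash
python3 -m pendant '[{"dr":[0,0,0],"slide":[0,-0.08,-0.6],"hand":0},{"dr":[0,0,0],"slide":[0,0,-0.9],"hand":0},{"dr":[0,0,0],"slide":[0,0,-0.9],"hand":0},{"dr":[0,0,0],"slide":[0,0,-0.8],"hand":0},{"dr":[0,0,0],"slide":[0,0,-0.5],"hand":0.2},{"dr":[0,0,0],"slide":[0,0,-0.26],"hand":0.3},{"dr":[0,0,0],"slide":[0,0,0],"hand":0.4},{"dr":[0,0,0],"slide":[0,0,0],"hand":0.5}]'
python3 -m pendant '[{"dr":[0,0,0],"slide":[0,0,0],"hand":1},{"dr":[0,0,0],"slide":[0,0,0],"hand":1},{"dr":[0,0,0],"slide":[0,0,0],"hand":1},{"dr":[0,0,0],"slide":[0,0,0],"hand":1},{"dr":[0,0,0],"slide":[0,0,0],"hand":1},{"dr":[0,0,0],"slide":[0,0,0],"hand":1},{"dr":[0,0,0],"slide":[0,0,0],"hand":1},{"dr":[0,0,0],"slide":[0,0,0],"hand":1}]' 20
```

```text
time_s: 17.7
tool_pos: [0.5839, -0.2731, 0.0717]
eef_rot: [0.599, -0.378, 0.598, 0.377]
force: [-0.3, 0.1, 0.0]
gripper_width: 0.0627
time_s: 18.5
tool_pos: [0.583, -0.2734, 0.0708]
eef_rot: [0.598, -0.377, 0.598, 0.377]
force: [0.4, 0.1, 2.2]
gripper_width: 0.0251
```

```bash
python3 -m pendant '[{"dr":[0,0,0],"slide":[0,0,0],"hand":1},{"dr":[0,0,0],"slide":[0,0,0.3],"hand":1},{"dr":[0,0,0],"slide":[0,0,0.8],"hand":1},{"dr":[0,0,0],"slide":[0,0,0.9],"hand":1},{"dr":[0,0,0],"slide":[0,0,0.9],"hand":1},{"dr":[0,0,0],"slide":[0,0,0.7],"hand":1},{"dr":[0,0,0],"slide":[0,0,0.3],"hand":1},{"dr":[0,0,0],"slide":[0,0,0],"hand":1}]'
python3 -m pendant '[{"dr":[0,0,0],"slide":[0,0.5,0],"hand":1},{"dr":[0,0,0],"slide":[0,0.9,0],"hand":1},{"dr":[0,0,0],"slide":[0,1,0],"hand":1},{"dr":[0,0,0],"slide":[0,1,0],"hand":1},{"dr":[0,0,0],"slide":[0,1,0],"hand":1},{"dr":[0,0,0],"slide":[0,1,0],"hand":1},{"dr":[0,0,-0.35],"slide":[-0.1,1,0],"hand":1},{"dr":[0,0,-0.35],"slide":[-0.1,1,0],"hand":1}]'
python3 -m pendant '[{"dr":[0,0,-0.4],"slide":[-0.1,1,0],"hand":1},{"dr":[0,0,0],"slide":[0,1,0],"hand":1},{"dr":[0,0,0],"slide":[0,1,0],"hand":1},{"dr":[0,0,0],"slide":[0,1,0],"hand":1},{"dr":[0,0,0],"slide":[0,0.7,0],"hand":1},{"dr":[0,0,0],"slide":[0,0.2,0],"hand":1},{"dr":[0,0,0],"slide":[0,0,0],"hand":1},{"dr":[0,0,0],"slide":[0,0,0],"hand":1}]'
```

```text
time_s: 19.3
tool_pos: [0.5836, -0.274, 0.2284]
eef_rot: [0.599, -0.378, 0.598, 0.376]
force: [0.4, 0.0, -2.2]
gripper_width: 0.0248
time_s: 20.1
tool_pos: [0.5733, 0.0243, 0.2242]
eef_rot: [0.615, -0.346, 0.618, 0.347]
force: [0.6, 0.1, -1.4]
gripper_width: 0.0254
time_s: 20.9
tool_pos: [0.5708, 0.2163, 0.2255]
eef_rot: [0.625, -0.33, 0.627, 0.329]
force: [-1.2, -0.6, -1.4]
gripper_width: 0.025
```

```bash
python3 -m pendant '[{"dr":[0,0,0],"slide":[-0.05,0.12,-0.4],"hand":1},{"dr":[0,0,0],"slide":[0,0,-0.8],"hand":1},{"dr":[0,0,0],"slide":[0,0,-0.7],"hand":1},{"dr":[0,0,0],"slide":[0,0,-0.3],"hand":1},{"dr":[0,0,0],"slide":[0,0,0],"hand":1},{"dr":[0,0,0],"slide":[0,0,0],"hand":1}]'
python3 - <<'E'
from station import cams
from h import *
f=cams.grab_frame("wrist");g=cams.grab_frame("scene")["color"][90:240,250:400]
im=np.hstack([f["color"],cv2.resize(g,(240,240))[np.r_[0:240,np.zeros(180,int)]]])
cv2.imwrite("pics/w4.png",cv2.cvtColor(im,cv2.COLOR_RGB2BGR))
E
```

```text
time_s: 21.5
tool_pos: [0.5698, 0.2226, 0.1397]
eef_rot: [0.626, -0.329, 0.625, 0.329]
force: [0.9, 0.5, -1.1]
gripper_width: 0.0247
```

View pics/w4.png

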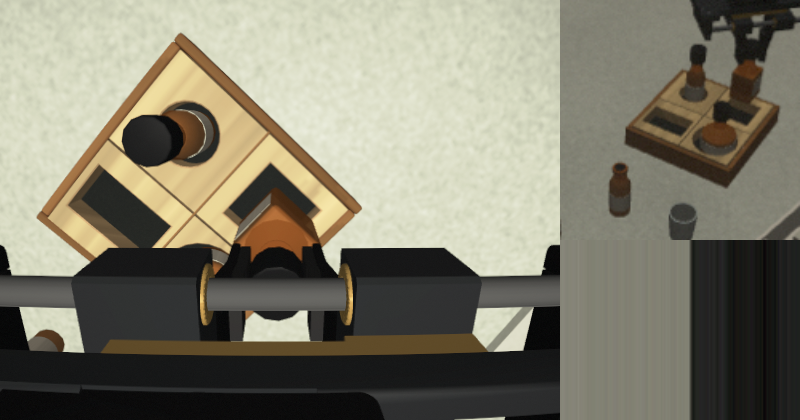

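The slim and squat bottles stand in their pockets. The square bottle hangs over its hole with its sides parallel. Lowering it.

```bash
python3 -m pendant '[{"dr":[0,0,0],"slide":[0,0,-0.3],"hand":1},{"dr":[0,0,0],"slide":[0,0,-0.4],"hand":1},{"dr":[0,0,0],"slide":[0,0,-0.3],"hand":1},{"dr":[0,0,0],"slide":[0,0,-0.2],"hand":1},{"dr":[0,0,0],"slide":[0,0,-0.06],"hand":1},{"dr":[0,0,0],"slide":[0,0,0],"hand":1},{"dr":[0,0,0],"slide":[0,0,-0.05],"hand":1},{"dr":[0,0,0],"slide":[0,0,0],"hand":1}]'
```

```text
time_s: 22.4
tool_pos: [0.5696, 0.2236, 0.0869]
eef_rot: [0.626, -0.33, 0.625, 0.33]
force: [0.4, -0.1, 0.5]
gripper_width: 0.0254
```

```bash
python3 -m pendant '[{"dr":[0,0,0],"slide":[0,0,-0.02],"hand":1},{"dr":[0,0,0],"slide":[0,0,0],"hand":0.3},{"dr":[0,0,0],"slide":[0,0,0],"hand":0.3},{"dr":[0,0,0],"slide":[0,0,0],"hand":0.3},{"dr":[0,0,0],"slide":[0,0,0],"hand":0.3},{"dr":[0,0,0],"slide":[0,0,0],"hand":0.3},{"dr":[0,0,0],"slide":[0,0,0],"hand":0.3}]'
python3 -m pendant '[{"dr":[0,0,0],"slide":[0,0,0.3],"hand":0.1},{"dr":[0,0,0],"slide":[0,0,0.7],"hand":0.1},{"dr":[0,0,0],"slide":[0,0,1],"hand":0.1},{"dr":[0,0,0],"slide":[0,0,1],"hand":0.1},{"dr":[0,0,0],"slide":[0,0,0.6],"hand":0.1},{"dr":[0,0,0],"slide":[0,-0.8,0],"hand":0},{"dr":[0,0,0],"slide":[0,-1,0],"hand":0},{"dr":[0,0,0],"slide":[0,-1,0],"hand":0}]'
python3 -m pendant '[{"dr":[0,0,0],"slide":[-0.1,-1,0],"hand":0},{"dr":[0,0,0],"slide":[-0.1,-1,0],"hand":0},{"dr":[0,0,0],"slide":[-0.1,-1,0],"hand":0},{"dr":[0,0,0],"slide":[-0.1,-1,0],"hand":0},{"dr":[0,0,0],"slide":[-0.1,-1,0],"hand":0},{"dr":[0,0,0],"slide":[-0.1,-1,0],"hand":0},{"dr":[0,0,0],"slide":[-0.1,-1,0],"hand":0},{"dr":[0,0,0],"slide":[0,-0.2,0],"hand":0}]'
python3 -m pendant '[{"dr":[0,0,0],"slide":[0,0,0],"hand":0},{"dr":[0,0,0],"slide":[0,0,0],"hand":0}]'
python3 look.py .5414 -.1809 .106
```

```text
time_s: 23.1
tool_pos: [0.5688, 0.2234, 0.0853]
eef_rot: [0.625, -0.33, 0.625, 0.33]
force: [-0.4, 0.8, 0.0]
gripper_width: 0.0593
time_s: 23.9
tool_pos: [0.569, 0.1105, 0.2307]
eef_rot: [0.626, -0.33, 0.625, 0.33]
force: [0.6, 0.9, 0.2]
gripper_width: 0.0857
time_s: 24.7
tool_pos: [0.5392, -0.1833, 0.2309]
eef_rot: [0.627, -0.328, 0.627, 0.326]
force: [0.6, -0.3, 0.4]
gripper_width: 0.0874
time_s: 24.9
tool_pos: [0.5413, -0.175, 0.2297]
eef_rot: [0.626, -0.33, 0.625, 0.331]
force: [0.8, 0.5, -0.4]
gripper_width: 0.087
tcp [ 0.5413 -0.175   0.2297] q [-0.3629  0.1644  0.7086  1.6703 -0.1108  1.3472  1.3355]
predicted px [269.2696 207.2901]
blob [271.3638 203.602 ] 789 at cap mid height [ 0.541  -0.1785  0.1   ]
```

```bash
python3 -m pendant '[{"dr":[0,0,0],"slide":[0,-0.1,-0.6],"hand":0},{"dr":[0,0,0],"slide":[0,0,-0.9],"hand":0},{"dr":[0,0,0],"slide":[0,0,-0.9],"hand":0},{"dr":[0,0,0],"slide":[0,0,-0.8],"hand":0},{"dr":[0,0,0],"slide":[0,0,-0.4],"hand":0.2},{"dr":[0,0,0],"slide":[0,0,-0.27],"hand":0.3},{"dr":[0,0,0],"slide":[0,0,0],"hand":0.4},{"dr":[0,0,0],"slide":[0,0,0],"hand":0.5}]'
python3 -m pendant '[{"dr":[0,0,0],"slide":[0,0,0],"hand":1},{"dr":[0,0,0],"slide":[0,0,0],"hand":1},{"dr":[0,0,0],"slide":[0,0,0],"hand":1},{"dr":[0,0,0],"slide":[0,0,0],"hand":1},{"dr":[0,0,0],"slide":[0,0,0],"hand":1},{"dr":[0,0,0],"slide":[0,0,0],"hand":1},{"dr":[0,0,0],"slide":[0,0,0],"hand":1},{"dr":[0,0,0],"slide":[0,0,0],"hand":1}]' 20
python3 -m pendant '[{"dr":[0,0,0],"slide":[0,0,0],"hand":1},{"dr":[0,0,0],"slide":[0,0,0.3],"hand":1},{"dr":[0,0,0],"slide":[0,0,0.8],"hand":1},{"dr":[0,0,0],"slide":[0,0,0.9],"hand":1},{"dr":[0,0,0],"slide":[0,0,0.9],"hand":1},{"dr":[0,0,0],"slide":[0,0,0.7],"hand":1},{"dr":[0,0,0],"slide":[0,0,0.2],"hand":1},{"dr":[0,0,0],"slide":[0,0,0],"hand":1}]'
```

```text
time_s: 25.75
tool_pos: [0.5419, -0.1806, 0.0758]
eef_rot: [0.626, -0.33, 0.625, 0.33]
force: [1.0, 0.2, 0.8]
gripper_width: 0.0626
time_s: 26.55
tool_pos: [0.5411, -0.1805, 0.0748]
eef_rot: [0.626, -0.33, 0.625, 0.33]
force: [0.4, 1.1, 2.4]
gripper_width: 0.0254
time_s: 27.35
tool_pos: [0.5413, -0.1809, 0.2276]
eef_rot: [0.626, -0.33, 0.625, 0.329]
force: [-0.2, -0.4, -1.2]
gripper_width: 0.0256
```

```bash
python3 -m pendant '[{"dr":[0,0,0.4],"slide":[-0.1,0.4,0],"hand":1},{"dr":[0,0,0.7],"slide":[-0.1,0.7,0],"hand":1},{"dr":[0,0,0.8],"slide":[-0.1,0.8,0],"hand":1},{"dr":[0,0,0.8],"slide":[-0.1,0.8,0],"hand":1},{"dr":[0,0,0.8],"slide":[-0.1,0.8,0],"hand":1},{"dr":[0,0,0.8],"slide":[-0.1,0.8,0],"hand":1},{"dr":[0,0,0.8],"slide":[-0.1,0.8,0],"hand":1},{"dr":[0,0,0.8],"slide":[-0.1,0.8,0],"hand":1}]'
python3 -m pendant '[{"dr":[0,0,0.8],"slide":[-0.1,0.8,0],"hand":1},{"dr":[0,0,0.8],"slide":[-0.05,0.6,0],"hand":1},{"dr":[0,0,0.5],"slide":[0,0.2,0],"hand":1},{"dr":[0,0,0],"slide":[0,0,-0.6],"hand":1},{"dr":[0,0,0],"slide":[0,0,-0.8],"hand":1},{"dr":[0,0,0],"slide":[0,0,-0.6],"hand":1},{"dr":[0,0,0],"slide":[0,0,0],"hand":1},{"dr":[0,0,0],"slide":[0,0,0],"hand":1}]'
python3 - <<'E'
from station import cams,robot
from h import *
s=robot.state();z=quat(s["eef_rot"]).as_matrix()[:,2];print("jaw yaw",np.degrees(np.arctan2(z[1],z[0])),s["joints"])
f=cams.grab_frame("wrist");g=cams.grab_frame("scene")["color"][90:240,250:400]
im=np.hstack([f["color"],cv2.resize(g,(240,240))[np.r_[0:240,np.zeros(180,int)]]])
cv2.imwrite("pics/w5.png",cv2.cvtColor(im,cv2.COLOR_RGB2BGR))
E
```

```text
time_s: 28.15
tool_pos: [0.5065, 0.0577, 0.2245]
eef_rot: [0.438, -0.554, 0.44, 0.555]
force: [0.6, 0.1, -1.3]
gripper_width: 0.0252
time_s: 28.95
tool_pos: [0.5015, 0.1198, 0.1457]
eef_rot: [0.354, -0.611, 0.356, 0.612]
force: [0.3, 0.5, 0.3]
gripper_width: 0.0251
jaw yaw 119.71459513876135 [-0.67416471  0.08950932  0.41023859  1.89240463 -0.03841842  1.1700873
  1.83911309]
```

View pics/w5.png

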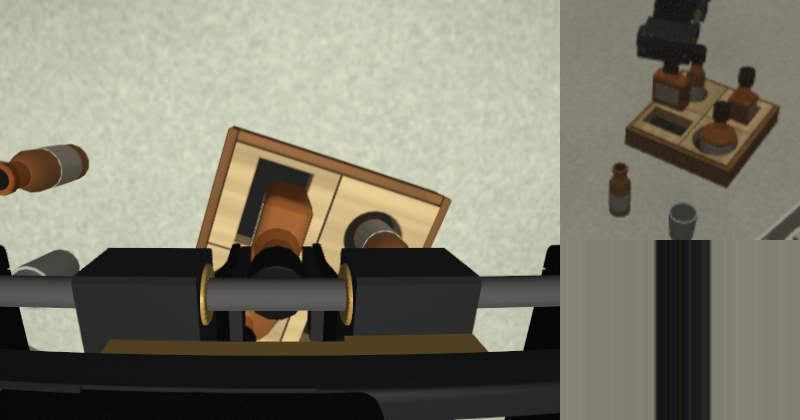

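The flask is parallel to the oblong hole and over it. Lowering in stages.

```bash
python3 -m pendant '[{"dr":[0,0,0],"slide":[0.03,-0.03,-0.3],"hand":1},{"dr":[0,0,0],"slide":[0,0,-0.3],"hand":1},{"dr":[0,0,0],"slide":[0,0,-0.3],"hand":1},{"dr":[0,0,0],"slide":[0,0,0],"hand":1},{"dr":[0,0,0],"slide":[0,0,0],"hand":1}]'
python3 -m pendant '[{"dr":[0,0,0],"slide":[0,0,-0.2],"hand":1},{"dr":[0,0,0],"slide":[0,0,-0.15],"hand":1},{"dr":[0,0,0],"slide":[0,0,-0.08],"hand":1},{"dr":[0,0,0],"slide":[0,0,0],"hand":1},{"dr":[0,0,0],"slide":[0,0,0],"hand":1}]'
```

```text
time_s: 29.55
tool_pos: [0.5037, 0.118, 0.11]
eef_rot: [0.355, -0.611, 0.356, 0.611]
force: [0.3, 0.1, -0.9]
gripper_width: 0.0255
time_s: 30.05
tool_pos: [0.5041, 0.1182, 0.0934]
eef_rot: [0.356, -0.611, 0.356, 0.611]
force: [0.9, 0.1, -0.9]
gripper_width: 0.0255
```

```bash
python3 -m pendant '[{"dr":[0,0,0],"slide":[0,0,-0.06],"hand":1},{"dr":[0,0,0],"slide":[0,0,-0.02],"hand":1},{"dr":[0,0,0],"slide":[0,0,0],"hand":0.3},{"dr":[0,0,0],"slide":[0,0,0],"hand":0.3},{"dr":[0,0,0],"slide":[0,0,0],"hand":0.3},{"dr":[0,0,0],"slide":[0,0,0],"hand":0.3},{"dr":[0,0,0],"slide":[0,0,0],"hand":0.3},{"dr":[0,0,0],"slide":[0,0,0],"hand":0.3}]'
python3 -m pendant '[{"dr":[0,0,0],"slide":[0,0,0.3],"hand":0.3},{"dr":[0,0,0],"slide":[0,0,0.7],"hand":0.3},{"dr":[0,0,0],"slide":[0,0,1],"hand":0.3},{"dr":[0,0,0],"slide":[0,0,1],"hand":0.3},{"dr":[0,0,0],"slide":[0,0,0.6],"hand":0.3},{"dr":[0,0,0],"slide":[0,-0.8,0],"hand":0.3},{"dr":[0,0,0],"slide":[0,-1,0],"hand":0.3},{"dr":[0,0,0],"slide":[0,-1,0],"hand":0.3}]'
python3 -m pendant '[{"dr":[0,0,0],"slide":[0,-1,0],"hand":0.3},{"dr":[0,0,0],"slide":[0,-1,0],"hand":0.3},{"dr":[0,0,0],"slide":[0,-1,0],"hand":0.3},{"dr":[0,0,0],"slide":[0,-1,0],"hand":0.3},{"dr":[0,0,0],"slide":[0,-1,0],"hand":0.3},{"dr":[0,0,0],"slide":[0,-1,0],"hand":0.3},{"dr":[0,0,0],"slide":[0,-1,0],"hand":0.3},{"dr":[0,0,0],"slide":[0,0,0],"hand":0.3}]'
python3 - <<'E'
from station import cams
from h import *
np.set_printoptions(precision=4,suppress=True)
ft,fs=cams.grab_frame("top"),cams.grab_frame("scene")
def proj(f,P):
    c=quat(f["orientation"]).inv().apply(np.array(P)-f["eye"]);a,b=c[0]/-c[2],c[1]/c[2];k=1+f["k1"]*(a*a+b*b);return (f["K"]@[a*k,b*k,1])[:2]
for n,x,y,h in(("slim",.484,.203,.112),("squat",.588,.136,.092),("flask",.503,.118,.106),("square",.569,.221,.102)):
    P=(x,y,h+.004);p,q=proj(ft,P),proj(fs,P)
    # bright limit 42: cap
    c,a,_=blob((ft["color"].max(2)<32).astype(np.uint8),tuple(p.astype(int)),8);d,b,_=blob((fs["color"].max(2)<50).astype(np.uint8),tuple(q.astype(int)),9)
    t,g=tri(rays(ft,c),rays(fs,d));print(n,p,c,a,q,d,b,"tri",t,"gap",g,"want",P)
a=cv2.resize(ft["color"][165:285,145:345],(500,300),interpolation=cv2.INTER_CUBIC);b=cv2.resize(fs["color"][110:290,130:400],(450,300),interpolation=cv2.INTER_CUBIC)
cv2.imwrite("pics/end.png",cv2.cvtColor(np.vstack([a,cv2.resize(b,(500,300))]),cv2.COLOR_RGB2BGR))
E
```

```text
time_s: 30.85
tool_pos: [0.5041, 0.1182, 0.0902]
eef_rot: [0.356, -0.611, 0.356, 0.611]
force: [-1.1, -0.1, 0.0]
gripper_width: 0.0593
time_s: 31.65
tool_pos: [0.5042, 0.0051, 0.2355]
eef_rot: [-0.356, 0.612, -0.355, -0.611]
force: [0.7, -0.2, 0.3]
gripper_width: 0.061
time_s: 32.45
tool_pos: [0.5019, -0.2809, 0.2354]
eef_rot: [-0.357, 0.61, -0.36, -0.609]
force: [-1.0, -0.6, 0.6]
gripper_width: 0.0609
slim [175.2332 246.0114] [175.2593 245.8056] 108 [336.2886 123.1428] [336.     123.6832] 101 tri [0.4841 0.2029 0.1145] gap 0.0012052931328253808 want (0.484, 0.203, 0.116)
squat [209.1855 197.9577] [208.2885 196.9615] 104 [350.1109 159.1346] [351.9161 159.2937] 143 tri [0.5908 0.1386 0.0954] gap 0.0013774911100154998 want (0.588, 0.136, 0.096)
flask [215.9139 236.9483] [215.6494 235.7403] 77 [319.7119 142.6187] [319.6    143.2435] 115 tri [0.5047 0.1177 0.1094] gap 0.0026350903586500074 want (0.503, 0.118, 0.11)
square [168.9174 206.4493] [168.1171 206.1532] 111 [366.0688 137.4222] [366.4175 137.7282] 103 tri [0.5695 0.2228 0.1044] gap 0.0009275704456906779 want (0.569, 0.221, 0.106)
```

View pics/end.png

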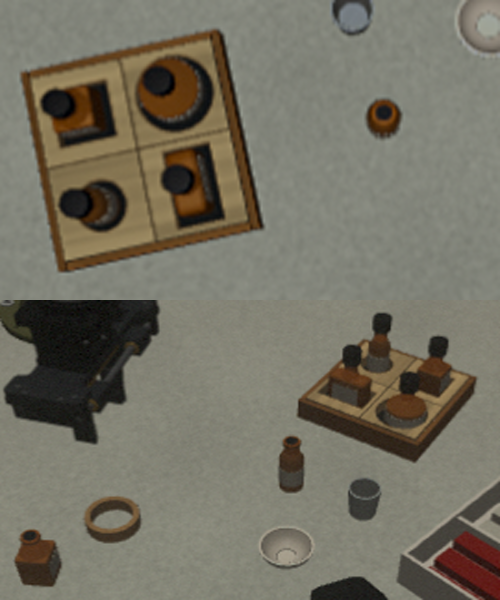

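All four caps triangulate to within 4 mm of their pocket axes, at the heights expected for bottles on the floors. The end view shows every bottle upright in its own pocket, both opened bottles standing where they were, and the gripper clear. Handing in.

```bash
python3 -m pendant '[{"dr":[0,0,0],"slide":[0,0,0],"hand":0.3},{"dr":[0,0,0],"slide":[0,0,0],"hand":0.3}]'; python3 -c "
from station import workorder;print(workorder.job_done())"
```

```text
time_s: 32.75
tool_pos: [0.5047, -0.272, 0.2344]
eef_rot: [0.355, -0.612, 0.354, 0.612]
force: [0.4, 0.4, 1.2]
gripper_width: 0.0609
the job is handed in; nothing more can be done
None
```

All four sealed bottles are standing in their own pockets, and I handed the job in at 32.75 s of the 102 s allowed. I gripped each one by its cap. The square bottle was turned about −9° and the flask about +64° to match their holes.

- **Position and depth:** in the final two-camera check, every cap was within 4 mm of its pocket axis. Heights were within 2 mm of what a bottle on the pocket floor should give.
- **Worst case:** the squat bottle was the furthest off axis, at about 4 mm.
- **Opened bottles and arm:** the last pictures show both opened bottles upright and apparently where they started, and the gripper clear of everything. I judged the opened bottles by eye and did not measure their positions again.
- **Disagreements:** no check failed. Camera views differed by at most about 3 mm, which is close to the calibration error.

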